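Fasten the vanity case's draw latch

TASK

Fasten the latch of the vanity case on the dresser: bring the wire loop over the keeper and down behind its hook, draw it back until it bears under the hook's lip, let it go, and then press the lever down flat, past centre, so that it stays there by itself and holds the lid shut. Work by feel and gently: push on the lever or the case with no more than 30 N, and never press the wire loop on the keeper's lip or rear stop with more than 15 N, for it bends. Leave everything else where it stands.

Things in the scene. Friction and masses are not known exactly. Their poses are not given: they have to be found in the camera images.
- case: vanity case, fixed: hard black shell, aluminium edges, standing upright on its spine, 220 mm long (its y), 135 mm deep (its x), flat top at z = 150 mm, the latch in the middle of the top. Origin on the dresser under the middle of the seam; z up, y along the seam, x across it from the main half (-85 to 0 mm, carries lever and loop) to the lid half (0 to 50 mm, carries the keeper)
- lid: lid half, hinged along its foot on the case: origin on the hinge, axes as the case's. A foam seal and a stiff stay hold it ajar, its top 5 to 8 mm from shut; it stays where it is left. At the keeper it takes 7 to 12 N in x to start it moving and 21 N to shut it
- pivot (a point): middle of the lever's axis pin, fixed on the case at x = -16, z = 163 mm in its frame. The pin runs along the case's y. The loop's pin goes round it at 12.4 mm: lever flat, it is 12 mm to the case's -x of the pivot and 3 mm below it; lever upright, it is 3 mm to -x and 12 mm above
- lever (a joint): angle of the lever about the pivot: 0 = flat on its rubber rest, pointing to the case's -x; pi/2 = upright; to 2.6 leaning over the keeper. Starts at 1.35 to 1.75; stiff pin (0.02 N m), stays where left. Steel plate 24 mm wide, 4 mm thick, reaching 65 mm from the pivot, the last 10 mm a finger tab turned up 5 mm. Once the loop is hooked its pull passes centre at about 0.28; below that it holds the lever flat
- lever_tip (a point): point on the lever's upper face (the one that looks to the keeper when the lever stands up), where the finger tab begins, 56 mm from the pivot and 3 mm to that face's side of it. Lever flat: 166 mm above the dresser
- loop (a joint): angle of the wire loop to the lever; the loop's slope above level, seen along the case's y, is loop minus lever (0 = level, pointing to the keeper; pi/2 = straight up). A stiff pin (0.011 N m) keeps it at any slope, and lets it turn with the lever unless something holds the bar. The loop is a U of 4 mm wire, 36 mm wide over its arms (28 mm inside), which straddle the lever
- loop_bar (a point): middle of the loop's cross bar (4 mm round, along the case's y), 46 mm from the loop's pin, so always 34 to 58 mm from the pivot. The loop can be gripped across its 36 mm width, at the ends of the bar, the fingers closing along y
- keeper (a point): centre of the bar's seat in the keeper, on the lid; axes as the lid's. x = 18, z = 161 mm in the case's frame when shut, 5 to 8 mm more in x at the start. The keeper is bent steel 22 mm wide in y: an upright whose face is 2 mm to -x of this point, on it a lip (underside 5 mm, top 8 mm above the point) reaching 4 mm to +x of the point, and a floor 4 mm below the point
- slot (a point): middle of the keeper's slot at the height of the lip's top, on the lid: 7 mm to +x of keeper and 8 mm above it. The bar goes down here: 6 mm wide in x, between the lip's edge and the rear stop (3 mm thick, its top 3 mm lower than this point), 12 mm to the floor, where the bar's centre is 2 mm above the floor; it is then drawn to -x under the lip
- candle: bystander: candle jar, matt black, 84 mm across, 115 mm tall; origin at its underside's centre
- diffuser: bystander: reed diffuser, round glass bottle 54 mm across with thin sticks up to 185 mm; origin at its underside's centre
- perfume: bystander: perfume bottle, 30 x 52 x 101 mm, upright; origin at its underside's centre
- cream: bystander: white cream pot, 54 mm across, 42 mm tall; origin at its underside's centre
- lipstick: bystander: lipstick standing up, 20 x 20 x 74 mm; origin at its underside's centre
- mug: bystander: white mug, 80 mm across, 92 mm tall; origin at its underside's centre
- clock: bystander: wooden bedside clock, 45 x 120 x 62 mm; origin at its underside's centre

How it is judged:
By the outcome, as a careful person would: the job done as asked, in the order asked, and still so for the second after the job is handed in, with the robot touching nothing.
It also fails if it takes over 61 s, if anything falls off the work surface, if the arm or the gripper's body presses on something with over 40 N, if the wrist force passes 120 N, or if a joint passes its speed limit or range.

ROBOT

A 7-joint arm with a two-finger parallel gripper is mounted at the origin on the work surface. World frame = base frame: x ahead of the robot, y to its left, z up, the work surface at z = 0. Lengths are in m, angles in degrees, forces in N, time in s.
With the tool pointing down it reaches from about 0.425 to 0.875 m from the base axis. Payload 4.7 kg.
Tool frame: the origin (TCP) lies midway between the tips of the shut fingers; the grasp point (between the pads) lies 19 mm behind it; z points along the fingers, y is the direction in which the jaws open and shut (so a half turn about z gives the same grasp; the last joint's range is limited). The gripper opens to 87 mm and grips with 3 to 60 N. Pads are 19 mm wide; open, the fingers measure 117 mm over their backs; the gripper's body (75 mm by 190 mm) begins 51 mm behind the grasp point.
Start: joints at [68.589, 18.392, -4.016, 83.108, 1.295, 78.541, -3.26], TCP at [0.246, -0.602, 0.223] pointing down, gripper open.
Joint ranges: [-163.93, 163.93], [-17.29, 119.83], [-79.2, 71.16], [3.27, 140.29], [-89.18, 269.18], [5.43, 117.66], [-154.24, 154.24]. Speed limits (degrees/s): [147.25, 147.25, 180, 180, 180, 180, 180].

INTERFACE

Orientations are given as [roll, pitch, yaw] about the fixed x, y, z axes, in that order (R = Rz(yaw) Ry(pitch) Rx(roll)).
In Python, from cell import env gives the robot as it stands. The module is installed in compiled form; this text tells all that it offers.
- The arm moves only by the tool servo_tool, never from a script. Its argument "plan" is a list of rows, each a list of 3 entries, a list of its own where there are three numbers: the opening, from 0 (shut) to 1 (fully open), then the shift along the tool's x, y, z in cm, then the turn, a rotation vector about the tool's x, y, z in degrees. A call has 1 to 20 rows; each row shifts and turns the pose as measured when the row begins, along the tool's axes as they then stand; what a row does not reach is not made up. A row lasts 1/12 s, in which the tool goes at most 41.7 mm and 7.16 degrees, less where a joint would pass 70% of its speed; a pose out of reach is approached as far as the arm can. A call is refused whole if a number of a shift passes 4.17 or a number of a turn 7.16, either way. A call with a gripper value outside its range is refused whole. The fingers move at their own pace and stop on an object; "force" is the grip in N (left out, the last holds). Time passes only in rows, so rows that do not move let the fingers close. It gives the time, the measured TCP pose, the force and the opening at its end, in the units of the state.
- env.get_obs(): the state, without advancing time (a new reading comes with each control period).
- env.read_camera(name): name is "side" or "top" or "wrist"; returns a dict with "image" (384x512x3 uint8, blue, green, red), "fx", "fy", "cx", "cy" (pixels), "rvec" (rotation vector, rad) and "tvec" (3), from world to camera coordinates, as OpenCV has them; the wrist camera has in their place "T_tool_cam" (4x4, takes a point from camera to tool coordinates, whose origin is the TCP and whose axes are the flange's). Camera axes: x right, y down, z forward; pixel columns grow to the right and rows downward; lengths in m; the calibration is good to about 2 mm. A picture is of the moment at which its call begins: read the wrist's pose just before it. There is no depth.
- env.sign_off(): hands the job in, once; it reports no verdict.
The state is a dict: "time_s": time; "qpos": joint angles; "joint_velocities": joint speeds; "effort": joint torques, N m; "tool_pos": TCP position; "tool_rot": TCP orientation; "force": force on the tool from outside, world axes, zero at the start; "wrist_torque": the same for the moment, N m; "grip_width": finger opening in m.
Only numpy, scipy, OpenCV 4.12 (cv2) and the standard library are available. Lean on these libraries where they do the work, as an engineer would, in place of code of your own. Each camera call takes 0.05 s, during which the arm holds its last target. There are 200 camera calls.

## Working session

There is one attempt and no reset: what is moved stays moved. The work goes in short steps, Python scripts to look and compute and a tool call to move; the robot and the scene stay as the last step left them, time stands still between calls to the robot, and variables do not carry over. Pictures are saved under pics/ and viewed, about 8 in all and at most 12, crops included, and the job is handed in when it is done.

Besides the shell and the picture viewer there is one more tool, called after "Emit:" by a JSON object that holds its "api" and its "payload". servo_tool: Moves the arm, as the interface text tells. Its arguments: {"type":"object","properties":{"plan":{"type":"array"},"force":{"type":"number"}},"required":["plan"]}

```bash
mkdir -p pics; cat > h.py <<'E'
import numpy as np, cv2
from cell import env
def cam(n):
    c=env.read_camera(n); return c
E
python3 - <<'E'
from h import *
o=env.get_obs(); print(o)
for n in("side","top"):
    c=cam(n); cv2.imwrite(f"pics/{n}0.png",c["image"]); np.save(n+".npy",{k:v for k,v in c.items() if k!="image"},allow_pickle=True)
    R=cv2.Rodrigues(np.array(c["rvec"]))[0]; print(n,c["fx"],c["cx"],c["cy"],"pos",-R.T@np.array(c["tvec"]).ravel(),R[2])
a=cv2.imread("pics/side0.png");b=cv2.imread("pics/top0.png")
E
```

```text
{'time_s': 0.0, 'qpos': array([68.5893357 , 18.43946506, -4.0164239 , 83.17459297,  1.29336941,
       78.54174439, -3.26110217]), 'joint_velocities': array([-0.06889857,  0.08743151, -0.01498594, -0.05352433, -0.04213034,
       -0.0365937 , -0.01745285]), 'effort': array([ 3.34834249e-04, -4.91296685e+01, -4.03844845e-01, -3.12524772e+01,
       -6.40834705e-02,  4.39641159e-02,  2.03460058e-04]), 'tool_pos': array([ 0.24555062, -0.60123059,  0.22145975]), 'tool_rot': array([-1.79889355e+02,  3.92083712e-03,  2.22198301e+01]), 'force': array([ 0.50611282,  0.06960035, -0.11336748]), 'wrist_torque': array([ 0.02312517, -0.03064607,  0.00061856]), 'grip_width': 0.08714677583925565}
side 403.2001791487209 260.71529734088233 189.14994187203817 pos [ 0.51917092 -0.90683835  1.03271017] [ 0.05225213  0.70427468 -0.70800204]
top 424.92570696012126 255.66667055944833 195.00937357581589 pos [0.40533182 0.01865633 1.2834149 ] [ 0.13138583 -0.01048435 -0.99127587]
```

View both.

View pics/side0.png

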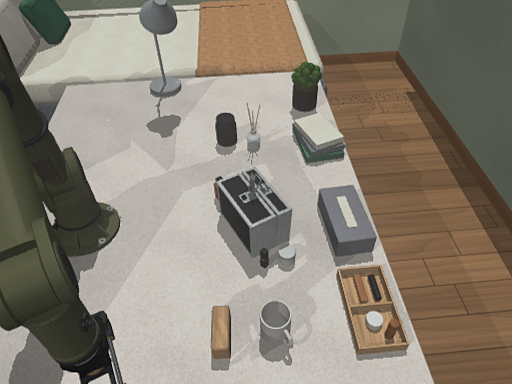

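View pics/top0.png

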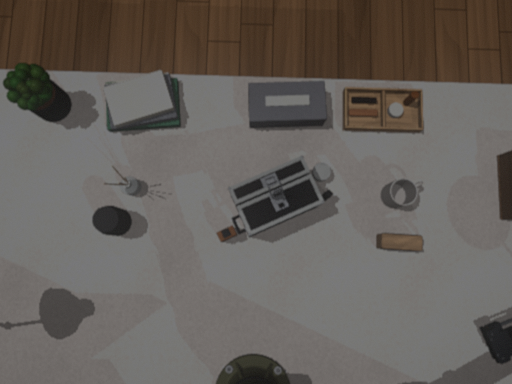

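The side view shows the case at about (253,208) with the latch near (256,185). The top view shows the case at (278,197), loop and keeper near (272,187), the perfume bottle by its left end (228,233), and the cream pot and lipstick by its right end. I'll enlarge both.

```bash
python3 - <<'E'
import cv2,numpy as np
a=cv2.imread("pics/side0.png")[160:260,205:305]; b=cv2.imread("pics/top0.png")[145:245,215:345]
a=cv2.resize(a,None,fx=6,fy=6,interpolation=cv2.INTER_CUBIC)
b=cv2.resize(cv2.convertScaleAbs(b,alpha=2),None,fx=6,fy=6,interpolation=cv2.INTER_CUBIC)
for im,x0,y0 in((a,205,160),(b,215,145)):
    for k in range(0,im.shape[1],60): cv2.putText(im,str(x0+k//6),(k,10),0,.35,(0,0,255));im[:,k]=im[:,k]//2+[0,0,100]
    for k in range(0,im.shape[0],60): cv2.putText(im,str(y0+k//6),(0,k+10),0,.35,(0,0,255));im[k]=im[k]//2+np.uint8([0,0,100])
cv2.imwrite("pics/sc.png",a);cv2.imwrite("pics/tc.png",b)
E
```

```text
(no output)
```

View pics/sc.png

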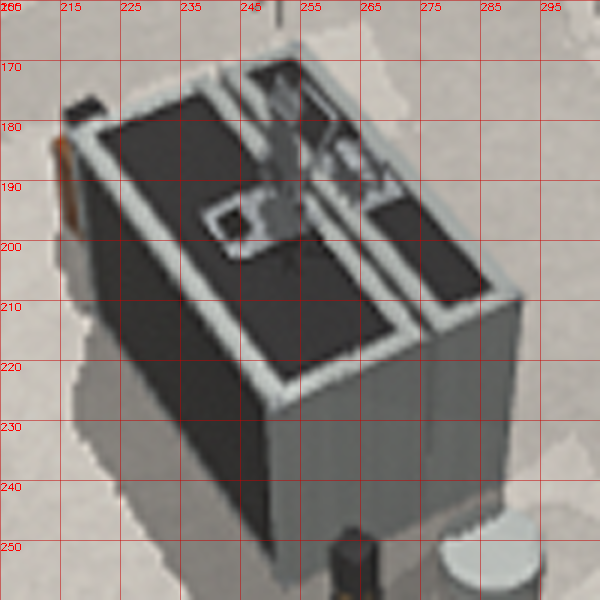

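View pics/tc.png

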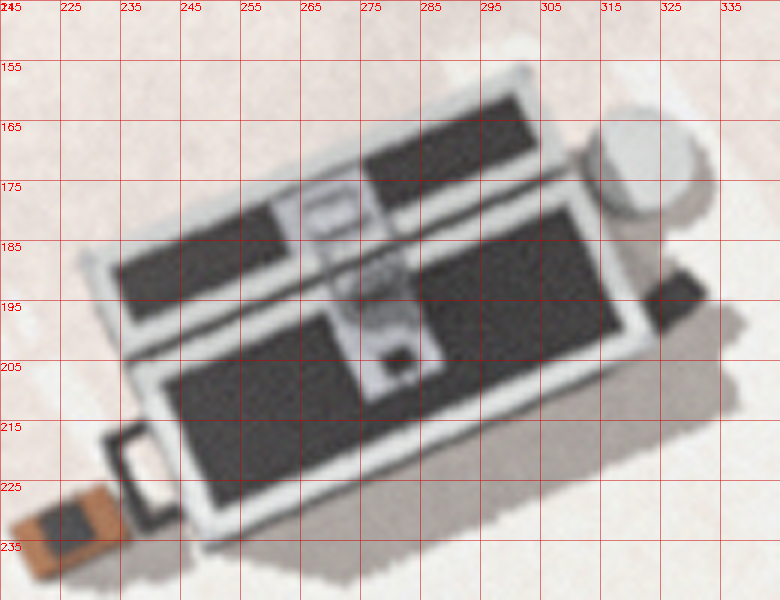

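```bash
cat >> h.py <<'E'
S=np.load("side.npy",allow_pickle=True).item();T=np.load("top.npy",allow_pickle=True).item()
def K(c): return np.array([[c["fx"],0,c["cx"]],[0,c["fy"],c["cy"]],[0,0,1.]])
def proj(c,p): return cv2.projectPoints(np.atleast_2d(np.float64(p)),np.array(c["rvec"]),np.array(c["tvec"]),K(c),None)[0][:,0]
def ray(c,uv,z):
    R=cv2.Rodrigues(np.array(c["rvec"]))[0];o=-R.T@np.array(c["tvec"]).ravel();d=R.T@np.linalg.inv(K(c))@[uv[0],uv[1],1];return o+d*(z-o[2])/d[2]
E
python3 - <<'E'
from h import *
from scipy.optimize import least_squares
P=np.array([[-85,110],[0,110],[0,-110],[-85,-110]])/1e3
ut=[(249,235.5),(237,206),(311,173.5),(325,202)];us=[(216.5,181),None,(275,216.5),(251,227.5)]
W=lambda v:np.c_[v[:2]+P@np.array([[np.cos(v[2]),np.sin(v[2])],[-np.sin(v[2]),np.cos(v[2])]]),np.full(4,.15)]
r=lambda v:np.r_[(proj(T,W(v))-ut).ravel(),(proj(S,W(v))[[0,2,3]]-[u for u in us if u]).ravel()]
s=least_squares(r,[.6,0,.3]);v=s.x;print(v[:2],np.degrees(v[2]),s.fun.round(1))
for n,f in(("top",lambda v:r(v)[:8]),("side",lambda v:r(v)[8:])):
    q=least_squares(f,v).x;print(n,q[:2],np.degrees(q[2]))
for n,C,u in(("lid corner side",S,(292,209.5)),("lid corner top -y",T,(302,156)),("lid corner top +y",T,(229,187)),("lip?top",T,(270,179.5))):
    w=ray(C,u,.15)-[*v[:2],0];c,s_=np.cos(v[2]),np.sin(v[2]);print(n,(c*w[0]+s_*w[1])*1e3,(-s_*w[0]+c*w[1])*1e3)
E
```

```text
[ 0.57133777 -0.04307073] 25.141307188667152 [ 0.4 -0.4 -0.2 -0.1  0.3  0.2 -0.6  0.2 -0.3  0.5  0.9 -0.6 -0.7  0.2]
top [ 0.57126964 -0.04301864] 25.328111575095612
side [ 0.57185131 -0.0430996 ] 24.692487529422575
lid corner side 53.6223337746652 -113.30937453070933
lid corner top -y 54.70612344447437 -107.21627007762547
lid corner top +y 55.49405348063448 108.89808067084437
lip?top 30.13026421559696 -0.7911638743847045
```

```bash
cat >> h.py <<'E'
from scipy.spatial.transform import Rotation as Ro
CP=np.array([.5713,-.0431]);YAW=25.1
def w2c(p):
    p=np.array(p,float);q=p.copy();a=np.radians(YAW);c,s=np.cos(a),np.sin(a);d=p[:2]-CP;q[:2]=[c*d[0]+s*d[1],-s*d[0]+c*d[1]];return q*1e3
def c2w(p):
    p=np.array(p,float)/1e3;a=np.radians(YAW);c,s=np.cos(a),np.sin(a);return np.array([CP[0]+c*p[0]-s*p[1],CP[1]+s*p[0]+c*p[1],p[2]])
def Rt(tilt): return Ro.from_euler("xyz",[180,0,YAW],degrees=True)*Ro.from_rotvec([0,-tilt,0],degrees=True)
def need(p,tilt):
    o=env.get_obs();R=Ro.from_euler("xyz",o["tool_rot"],degrees=True)
    print("t",round(o["time_s"],2),"TCPcase",w2c(o["tool_pos"]).round(1),"F",o["force"].round(1),"grip",round(o["grip_width"]*1e3,1))
    print("shift cm, now axes",(R.inv().apply(c2w(p)-o["tool_pos"])*100).round(2),"final axes",(Rt(tilt).inv().apply(c2w(p)-o["tool_pos"])*100).round(2),"turn",(R.inv()*Rt(tilt)).as_rotvec(degrees=True).round(2))
E
python3 - <<'E'
from h import *
need([85,0,300],40)
print(np.array(env.read_camera("wrist")["T_tool_cam"]).round(3))
E
```

```text
t 0.1 TCPcase [-531.8 -367.3  221.6] F [-0.  -0.5  1. ] grip 86.7
shift cm, now axes [ 59.75 -39.8   -7.78] final axes [ 42.21 -36.73 -45.65] turn [ -1.1  -39.99  -2.73]
[[ 0.    -0.956 -0.293  0.08 ]
 [ 1.     0.001 -0.     0.   ]
 [ 0.    -0.293  0.956 -0.162]
 [ 0.     0.     0.     1.   ]]
```

Emit:
{"api": "servo_tool", "payload": {"plan": [[1,[3.4,-2.2,-0.8],[0,0,0]],[1,[3.4,-2.2,-0.8],[0,0,0]],[1,[3.4,-2.2,-0.8],[0,0,0]],[1,[3.4,-2.2,-0.8],[0,0,0]],[1,[3.4,-2.2,-0.8],[0,0,0]],[1,[3.4,-2.2,-0.8],[0,0,0]],[1,[3.4,-2.2,-0.8],[0,0,0]],[1,[3.4,-2.2,-0.8],[0,0,0]],[1,[3.4,-2.2,-0.8],[0,0,0]],[1,[3.4,-2.2,-0.8],[0,0,0]],[1,[3.4,-2.2,0],[0,0,0]],[1,[3.4,-2.2,0],[0,0,0]],[1,[3.4,-2.2,0],[0,0,0]],[1,[3.4,-2.2,0],[0,0,0]],[1,[3.4,-2.2,0],[0,-6,0]],[1,[3.0,-2.2,0],[0,-6,0]]]}}

```text
time_s: 1.48
tool_pos: [0.6119, -0.0757, 0.2961]
tool_rot: [179.8, 12.7, 20.1]
force: [2.1, -0.6, 0.3]
grip_width: 0.0871
```

```bash
python3 -c "
from h import *
need([85,0,300],40)"
```

```text
t 1.48 TCPcase [ 23.  -46.7 296.1] F [ 2.1 -0.6  0.3] grip 87.1
shift cm, now axes [ 5.55 -5.18 -1.67] final axes [ 4.5  -4.67 -4.28] turn [ -2.   -27.23  -4.54]
```

Emit:
{"api": "servo_tool", "payload": {"plan": [[1,[2.0,-1.7,-0.8],[-0.5,-6.8,-1.1]],[1,[2.0,-1.7,-0.9],[-0.5,-6.8,-1.1]],[1,[1.2,-1.6,-1.0],[-0.5,-6.8,-1.1]],[1,[0,0,-0.5],[-0.5,-6.8,-1.1]],[1,[0,0,0],[0,0,0]]]}}

```text
time_s: 1.9
tool_pos: [0.6369, -0.0276, 0.263]
tool_rot: [-179.1, 31.6, 23.6]
force: [1.0, -2.7, -0.3]
grip_width: 0.0872
```

```bash
python3 - <<'E'
from h import *
need([85,0,300],40)
o=env.get_obs();c=env.read_camera("wrist");cv2.imwrite("pics/w1.png",c["image"])
np.save("w1.npy",dict(o=o,c={k:v for k,v in c.items()}),allow_pickle=True);print(o["tool_rot"],o["qpos"].round(1))
cv2.imwrite("pics/w1b.png",cv2.resize(c["image"],(800,600),interpolation=cv2.INTER_CUBIC))
E
```

```text
t 1.9 TCPcase [ 66.  -13.8 263. ] F [ 1.  -2.7 -0.3] grip 87.2
shift cm, now axes [-0.36 -1.5  -4.11] final axes [-0.93 -1.38 -4.06] turn [-1.75 -8.36 -1.15]
[-179.12503623   31.64437457   23.59913399] [ -5.2  40.7   0.4  52.4   9.7 117.1 -69.4]
```

View pics/w1b.png

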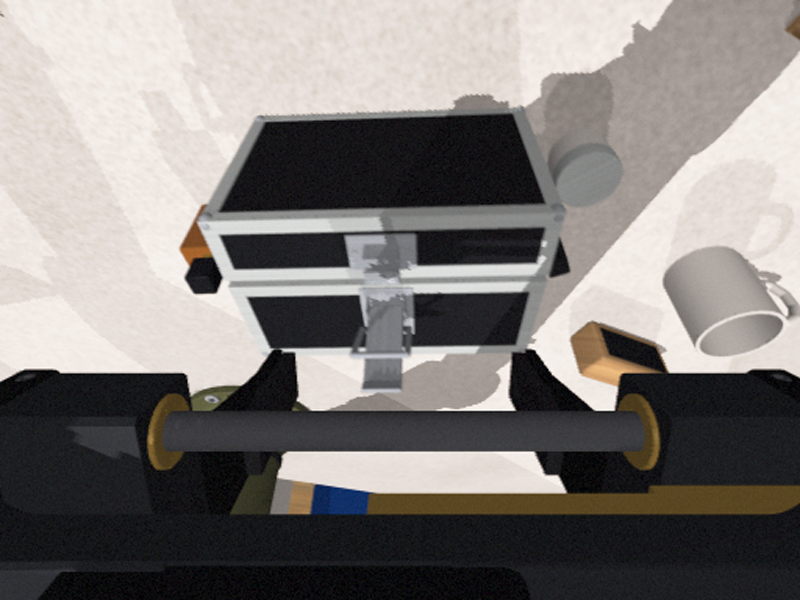

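The wrist view shows the case the right way round: keeper plate at (380,255) and the lever standing up, its tip at (383,390). The loop stands steep with its bar near (382,356). I'll enlarge that area.

```bash
python3 - <<'E'
import cv2,numpy as np
a=cv2.imread("pics/w1.png")[140:260,180:300]
a=cv2.resize(cv2.convertScaleAbs(a,alpha=1.2),None,fx=5,fy=5,interpolation=cv2.INTER_CUBIC)
for k in range(0,600,50):
    cv2.putText(a,str(180+k//5),(k,10),0,.35,(0,0,255));cv2.putText(a,str(140+k//5),(0,k+10),0,.35,(0,0,255))
    cv2.line(a,(k,0),(k,6),(0,0,255));cv2.line(a,(0,k),(6,k),(0,0,255));
    cv2.line(a,(0,k),(600,k),(0,0,160),1) if k%100==0 else 0
cv2.imwrite("pics/w1c.png",a)
E
```

```text
(no output)
```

View pics/w1c.png

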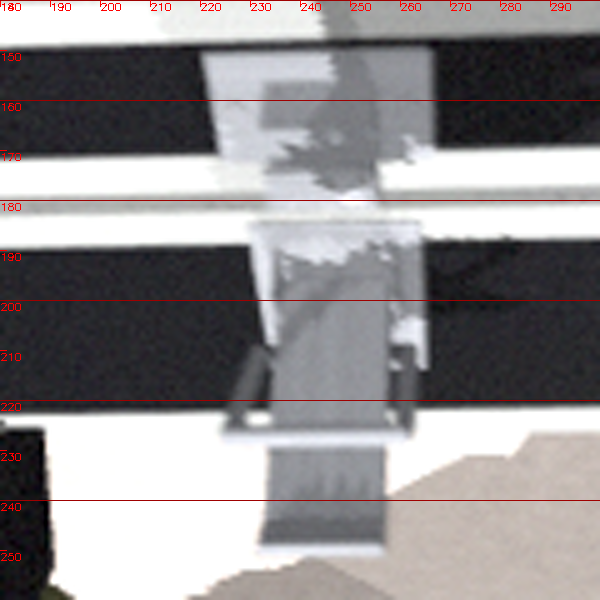

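The crop shows the bar in front of the lever's keeper-side face, from (222,226.5) to (262,226), and the lever tip edge at y≈248.5, x 232–257. The keeper plate spans x 222–266, y 150–172, with the hook at x 232–254.

```bash
python3 - <<'E'
from h import *
from scipy.optimize import brentq
d=np.load("w1.npy",allow_pickle=True).item();o,c=d["o"],d["c"]
M=np.eye(4);M[:3,:3]=Ro.from_euler("xyz",o["tool_rot"],degrees=True).as_matrix();M[:3,3]=o["tool_pos"];M=M@np.array(c["T_tool_cam"])
def wr(u,v):
    dd=M[:3,:3]@np.linalg.inv(K(c))@[u,v,1];O=w2c(M[:3,3]);E=w2c(M[:3,3]+dd)-O;return O,E
def wp(p):
    q=np.linalg.inv(M)@np.r_[c2w(p),1];q=K(c)@q[:3];return q[:2]/q[2]
for n,p in(("main-85,110",(-85,110,150)),("0,110",(0,110,150)),("0,-110",(0,-110,150)),("keeper lip",(26,0,169)),("pivot",(-16,0,163))):print(n,wp(p).round(1), (wp(p)/.64).round())
for n,u,y in(("lever tip",(244.5,248),0),("bar mid",(242,226.3),0)):
    O,E=wr(*u);t=-O[1]/E[1] if abs(E[1])>50 else None
    # intersect w/ radius: find points over t
    for t in np.linspace(.12,.32,400):
        pass
    f=lambda t:np.hypot(*(O+t*E)[[0,2]]-0) 
    ts=np.linspace(.1,.4,3001);P=O+ts[:,None]*E;r=np.hypot(P[:,0]+16,P[:,2]-163)
    i=np.argmin(r);print(n,"closest r",r[i].round(1),P[i].round(1))
    for R in(35,40,45,50,55,58,65):
        k=np.where(np.diff(np.sign(r-R)))[0];print(R,[P[j].round(1).tolist() for j in k])
# model: lever L, slope s
print("L s -> tip px, bar px")
for L in np.arange(1.3,1.85,.05):
    dl=np.array([-np.cos(L),np.sin(L)]);n=np.array([-np.sin(L),-np.cos(L)])
    tip=np.array([-16,163])+65*dl-7*n;print(round(L,2),wp((tip[0],0,tip[1])).round(1))
E
```

```text
main-85,110 [169.  227.1] [264. 355.]
0,110 [147.9 183. ] [231. 286.]
0,-110 [351.4 180.2] [549. 282.]
keeper lip [246.1 177.3] [384. 277.]
pivot [248.8 200.4] [389. 313.]
lever tip closest r 51.0 [-41.6   4.5 207.1]
35 []
40 []
45 []
50 []
55 [[-23.8, 2.8, 217.4], [-59.4, 6.2, 196.7]]
58 [[-17.6, 2.2, 221.0], [-65.5, 6.8, 193.2]]
65 [[-6.7, 1.2, 227.4], [-76.5, 7.8, 186.8]]
bar mid closest r 28.0 [-31.9   7.5 186.1]
35 [[-14.6, 5.6, 198.0], [-49.1, 9.4, 174.3]]
40 [[-8.4, 4.9, 202.3], [-55.4, 10.1, 170.0]]
45 [[-2.9, 4.3, 206.1], [-60.8, 10.7, 166.2]]
50 [[2.2, 3.7, 209.6], [-66.0, 11.3, 162.7]]
55 [[7.1, 3.2, 212.9], [-70.9, 11.8, 159.3]]
58 [[10.0, 2.8, 214.9], [-73.7, 12.1, 157.4]]
65 [[16.5, 2.1, 219.4], [-80.1, 12.8, 152.9]]
L s -> tip px, bar px
1.3 [247.1 258.6]
1.35 [246.9 257.4]
1.4 [246.7 256. ]
1.45 [246.5 254.5]
1.5 [246.2 252.7]
1.55 [246.  250.7]
1.6 [245.8 248.6]
1.65 [245.6 246.3]
1.7 [245.4 243.8]
1.75 [245.2 241.1]
1.8 [245.  238.3]
```

```bash
python3 -c "
from h import *
need([18,1,247],28)"
```

```text
t 1.95 TCPcase [ 67.3 -11.  263.2] F [ 0.2  2.2 -1.1] grip 86.7
shift cm, now axes [-3.37 -1.02  3.99] final axes [-3.59 -1.2   3.75] turn [-1.73  3.45 -1.  ]
```

Emit:
{"api": "servo_tool", "payload": {"plan": [[1,[-0.9,-0.3,1.0],[-0.6,1.2,-0.3]],[1,[-0.9,-0.3,1.0],[-0.6,1.2,-0.3]],[1,[-0.9,-0.3,0.9],[-0.5,1.1,-0.4]],[1,[-0.8,-0.3,0.9],[0,0,0]],[1,[0,0,0],[0,0,0]]]}}

```text
time_s: 2.37
tool_pos: [0.5851, -0.0272, 0.2492]
tool_rot: [-179.8, 27.2, 25.9]
force: [-0.4, -0.3, -0.1]
grip_width: 0.0873
```

```bash
python3 - <<'E'
from h import *
need([-1,1,211.5],28)
o=env.get_obs();c=env.read_camera("wrist");print(o["tool_rot"],o["qpos"].round(1))
np.save("w2.npy",dict(o=o,c=c),allow_pickle=True)
cv2.imwrite("pics/w2.png",cv2.resize(c["image"][130:330,130:390],(780,600),interpolation=cv2.INTER_CUBIC))
E
```

```text
t 2.37 TCPcase [ 19.2   8.5 249.2] F [-0.4 -0.3 -0.1] grip 87.3
shift cm, now axes [-0.08  0.74  4.28] final axes [-0.02  0.75  4.28] turn [ 0.15 -0.77  0.69]
[-179.79417822   27.22913598   25.87583896] [ -4.   29.7  -2.3  69.1  10.2 106.9 -69.8]
```

View pics/w2.png

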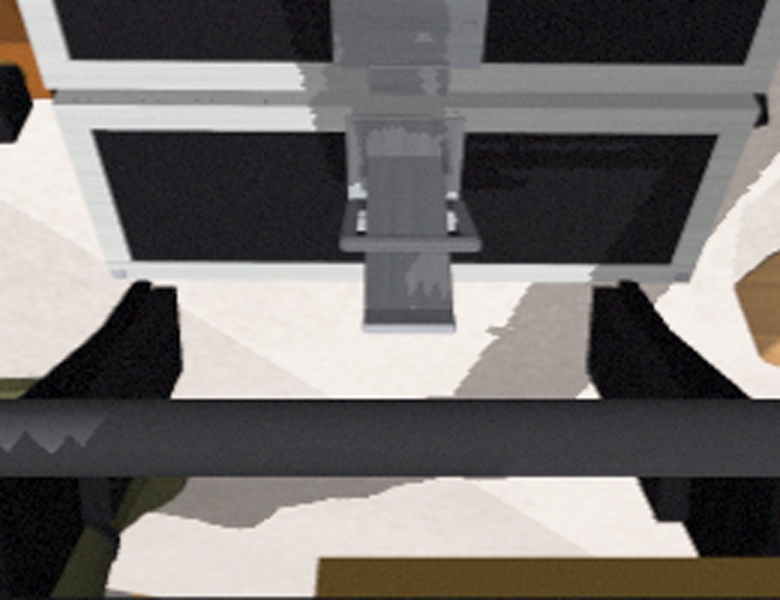

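The fingers straddle the latch. The bar's middle is at crop (410,243) and the lever tip edge at (409,328). The main half's corners (55,95), (762,100), (115,275) and (690,280) serve as the local reference.

```bash
python3 - <<'E'
from h import *
from scipy.optimize import least_squares
d=np.load("w2.npy",allow_pickle=True).item();o,c=d["o"],d["c"]
M=np.eye(4);M[:3,:3]=Ro.from_euler("xyz",o["tool_rot"],degrees=True).as_matrix();M[:3,3]=o["tool_pos"];M=M@np.array(c["T_tool_cam"])
def wp(p):
    q=np.linalg.inv(M)@np.r_[c2w(p),1];q=K(c)@q[:3];return q[:2]/q[2]
ob=[(148.3,161.7),(384,163.3),(168.3,221.7),(360,223.3)];P=[(0,110,150),(0,-110,150),(-85,110,150),(-85,-110,150)]
def tr(p,v): a=v[2];return np.array([p[0]*np.cos(a)-p[1]*np.sin(a)+v[0],p[0]*np.sin(a)+p[1]*np.cos(a)+v[1],p[2]])
r=lambda v:np.r_[[wp(tr(p,v))-u for p,u in zip(P,ob)]].ravel()
s=least_squares(r,[0,0,0]);v=s.x;print("case offset mm,deg",v[:2].round(1),np.degrees(v[2]).round(2),s.fun.round(1),"before",r([0,0,0]).round(1))
def geo(L,sl):
    dl=np.array([-np.cos(L),np.sin(L)]);n=np.array([-np.sin(L),-np.cos(L)]);pv=np.array([-16,163])
    pin=pv+12*dl+3*n;return pv+65*dl-7*n,pin+46*np.array([np.cos(sl),np.sin(sl)])
for vv in(v,np.zeros(3)):
    f=lambda q:[wp(tr((geo(*q[:2])[0][0],q[2],geo(*q[:2])[0][1]),vv))[1]-239.3,*(wp(tr((geo(*q[:2])[1][0],q[2],geo(*q[:2])[1][1]),vv))-(266.7,211))]
    q=least_squares(f,[1.55,1.,0]).x;print("L,s,y",q.round(2),"tip,bar",[g.round(1) for g in geo(*q[:2])],"bar in nominal frame",tr((geo(*q[:2])[1][0],q[2],geo(*q[:2])[1][1]),vv).round(1))
E
```

```text
case offset mm,deg [1.8 0.7] 0.32 [-0.1  0.5  0.1  0.7 -0.3 -0.6  0.3 -0.8] before [ 1.   1.6  0.1  2.8  0.1  0.1 -0.   0.5]
L,s,y [1.53 1.02 0.97] tip,bar [array([-11.8, 228.2]), array([  4.6, 214. ])] bar in nominal frame [  6.4   1.7 214. ]
L,s,y [1.55 1.   1.7 ] tip,bar [array([-10.2, 228.1]), array([  5.8, 213.5])] bar in nominal frame [  5.8   1.7 213.5]
```

Emit:
{"api": "servo_tool", "payload": {"plan": [[1,[0,0.35,0.8],[0,-0.4,0.3]],[1,[0,0.3,0.9],[0,-0.4,0.3]],[1,[0,0,0.9],[0,0,0]],[1,[0,0,0.9],[0,0,0]],[1,[0,0,0.6],[0,0,0]],[1,[0,0,0],[0,0,0]]]}}

```text
time_s: 2.92
tool_pos: [0.573, -0.0411, 0.2122]
tool_rot: [179.9, 27.5, 25.2]
force: [0.5, -0.4, -0.3]
grip_width: 0.0871
```

```bash
python3 -c "
from h import *
need([-1,1.7,212],28);print(env.get_obs()['tool_rot'],env.get_obs()['qpos'].round(1))"
```

```text
t 2.92 TCPcase [  2.4   1.1 212.2] F [ 0.5 -0.4 -0.3] grip 87.1
shift cm, now axes [-0.29 -0.06  0.18] final axes [-0.29 -0.06  0.18] turn [ 0.21 -0.45  0.13]
[179.86249171  27.54974234  25.24631467] [ -3.6  29.2  -1.6  74.2  10.3 102.5 -69.9]
```

Emit:
{"api": "servo_tool", "payload": {"plan": [[0.5,[-0.25,-0.05,0.2],[0,0,0]],[0.5,[0,0,0],[0,0,0]],[0.3,[0,0,0],[0,0,0]],[0.3,[0,0,0],[0,0,0]],[0.3,[0,0,0],[0,0,0]],[0.3,[0,0,0],[0,0,0]],[0.3,[0,0,0],[0,0,0]],[0.3,[0,0,0],[0,0,0]],[0.3,[0,0,0],[0,0,0]]], "force": 12}}

```text
time_s: 3.67
tool_pos: [0.5703, -0.0414, 0.2113]
tool_rot: [179.8, 27.6, 25.3]
force: [0.1, -1.2, -0.3]
grip_width: 0.035
```

```bash
python3 - <<'E'
from h import *
need([-1,1.7,212],28)
c=env.read_camera("wrist");o=env.get_obs();print(o["wrist_torque"])
cv2.imwrite("pics/w3.png",cv2.resize(c["image"][150:310,170:370],(800,640)[:2],interpolation=cv2.INTER_CUBIC)[:600])
E
```

```text
t 3.67 TCPcase [-2.000e-01  1.900e+00  2.113e+02] F [ 0.1 -1.2 -0.3] grip 35.0
shift cm, now axes [-0.1   0.02 -0.02] final axes [-0.1   0.02 -0.02] turn [ 0.26 -0.45  0.17]
[ 0.22004975 -0.48818499 -0.03621783]
```

View pics/w3.png

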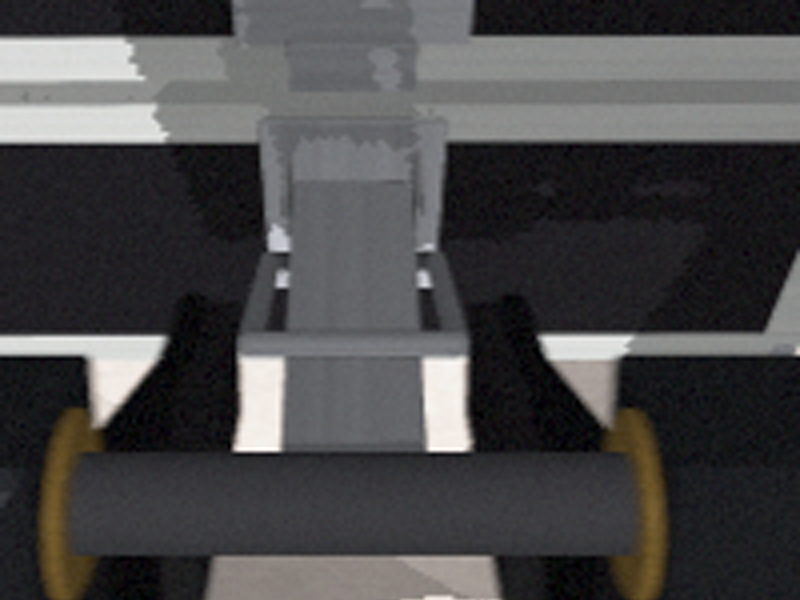

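The pads hold the bar's two ends at (240,343) and (468,343), width 35 mm. Next I'll carry it over towards the slot.

Emit:
{"api": "servo_tool", "payload": {"plan": [[0.3,[0.6,0,0.22],[0,0,0]],[0.3,[0.6,0,0.22],[0,0,0]],[0.3,[0.6,0,0.22],[0,0,0]],[0.3,[0.6,0,0.22],[0,0,0]],[0.3,[0.6,0,0.22],[0,0,0]],[0.3,[0.5,0,0.22],[0,0,0]],[0.3,[0,0,0],[0,0,0]]], "force": 16}}

```text
time_s: 4.3
tool_pos: [0.5933, -0.0305, 0.18]
tool_rot: [179.9, 27.9, 25.3]
force: [0.0, -0.3, 1.6]
grip_width: 0.0348
```

```bash
python3 - <<'E'
from h import *
need([25,1.7,183],28)
o=env.get_obs();c=env.read_camera("wrist");print(o["tool_rot"],o["qpos"].round(1))
np.save("w4.npy",dict(o=o,c=c),allow_pickle=True)
cv2.imwrite("pics/w4.png",cv2.resize(cv2.convertScaleAbs(c["image"][130:280,170:370],alpha=1.4),(800,600),interpolation=cv2.INTER_CUBIC))
for u in((258.5,235.8),):
    T=np.array(c["T_tool_cam"]);d=T[:3,:3]@np.linalg.inv(K(c))@[*u,1]
    for z in(-.003,-.005,-.007):print(z,((T[:3,3]+d*(z-T[2,3])/d[2])*1e3).round(1))
E
```

```text
t 4.3 TCPcase [ 25.3   2.  180. ] F [ 0.  -0.3  1.6] grip 34.8
shift cm, now axes [-0.17  0.04 -0.25] final axes [-0.17  0.03 -0.25] turn [ 0.19 -0.1   0.14]
[179.87963709  27.89740939  25.25643448] [ -4.2  33.1  -1.7  72.3  10.2 101.1 -71. ]
-0.003 [ 3.4  0.5 -3. ]
-0.005 [ 4.3  0.5 -5. ]
-0.007 [ 5.3  0.5 -7. ]
```

View pics/w4.png

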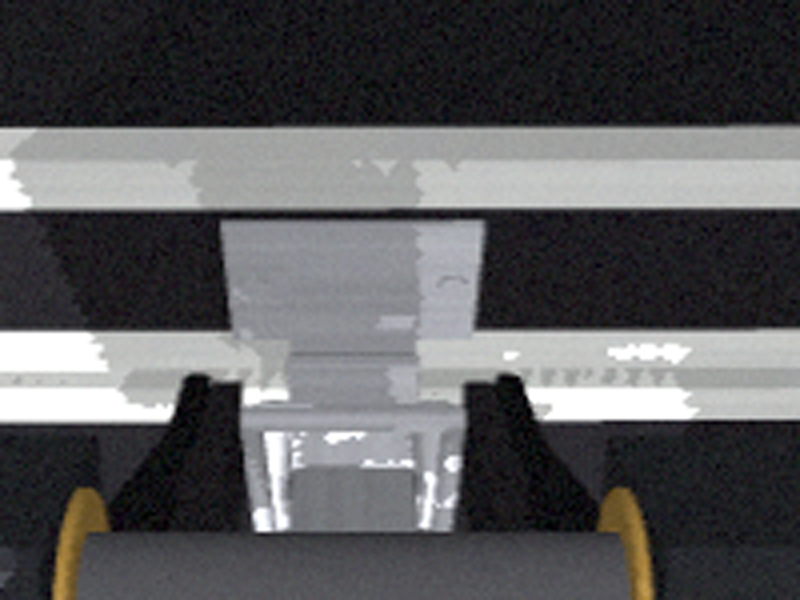

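```bash
python3 - <<'E'
from h import *
d=np.load("w4.npy",allow_pickle=True).item();o,c=d["o"],d["c"]
M=np.eye(4);M[:3,:3]=Ro.from_euler("xyz",o["tool_rot"],degrees=True).as_matrix();M[:3,3]=o["tool_pos"];M=M@np.array(c["T_tool_cam"])
def wp(p):
    q=np.linalg.inv(M)@np.r_[c2w(p),1];q=K(c)@q[:3];return (q[:2]/q[2]-[170,130])*4
for op in(5,8):
    k=18+op;print(op)
    for n,p in dict(lidouter=(50+op,0,150),lidinner=(op,0,150),maininner=(0,0,150),stopfoot=(k+13,0,157),stopTopOuter=(k+13,0,166),stopTopInner=(k+10,0,166),lipEdgeTop=(k+4,0,169),lipEdgeBot=(k+4,0,166),floor_at_lip=(k+7,0,157),lipBack=(k-4,0,169),lipsideL=(k+4,11,169),lipsideR=(k+4,-11,169)).items():print(n,wp(p).round(0))
u=np.array([355/4+170,417/4+130]);T=np.array(c["T_tool_cam"]);dd=T[:3,:3]@np.linalg.inv(K(c))@[*u,1]
for z in(-.003,-.005,-.007):
    p=T[:3,3]+dd*(z-T[2,3])/dd[2];w=Ro.from_euler("xyz",o["tool_rot"],degrees=True).apply(p)+o["tool_pos"];print((p*1e3).round(1),w2c(w).round(1))
E
```

```text
5
lidouter [364. 169.]
lidinner [361. 368.]
maininner [361. 384.]
stopfoot [363. 283.]
stopTopOuter [364. 323.]
stopTopInner [364. 336.]
lipEdgeTop [363. 373.]
lipEdgeBot [363. 359.]
floor_at_lip [363. 307.]
lipBack [363. 403.]
lipsideL [296. 373.]
lipsideR [430. 373.]
8
lidouter [364. 154.]
lidinner [361. 358.]
maininner [361. 384.]
stopfoot [363. 270.]
stopTopOuter [364. 311.]
stopTopInner [364. 323.]
lipEdgeTop [363. 362.]
lipEdgeBot [363. 347.]
floor_at_lip [363. 295.]
lipBack [363. 392.]
lipsideL [296. 361.]
lipsideR [431. 362.]
[ 4.4  0.6 -3. ] [ 30.6   1.4 180.6]
[ 5.4  0.6 -5. ] [ 32.4   1.4 181.9]
[ 6.3  0.6 -7. ] [ 34.2   1.5 183.2]
```

The picture shows the bar at v≈417, the lip's lower front edge at v≈354, and the lid gap at 368–385, so the lid is open by about 5.5–6 mm. The slot is therefore near x=30.8 and the bar near (31.9, 181.7). I'll lower it by feel.

Emit:
{"api": "servo_tool", "payload": {"plan": [[0.3,[0.1,0,0.3],[0,0,0]],[0.3,[0.1,0,0.3],[0,0,0]],[0.3,[0.1,0,0.2],[0,0,0]],[0.3,[0,0,0],[0,0,0]]]}}

```text
time_s: 4.68
tool_pos: [0.5938, -0.0303, 0.1721]
tool_rot: [179.8, 27.6, 25.3]
force: [0.3, -0.6, 0.7]
grip_width: 0.035
```

```bash
cat >> h.py <<'E'
def bar(z=-.005,save=None,uv=None):
    o=env.get_obs();R=Ro.from_euler("xyz",o["tool_rot"],degrees=True)
    p=w2c(o["tool_pos"]+R.apply([.0049,.0005,z]));print("t",round(o["time_s"],2),"bar est",p.round(1),"F world",o["force"].round(1),"Fcase x,z",round(float(o["force"][0]*np.cos(np.radians(YAW))+o["force"][1]*np.sin(np.radians(YAW))),1),o["force"][2].round(1),"grip",round(o["grip_width"]*1e3,1),"tilt",o["tool_rot"][1].round(1))
    return p
E
python3 -c "
from h import *
bar()
o=env.get_obs();c=env.read_camera('wrist')
np.save('w5.npy',dict(o=o,c=c),allow_pickle=True)
cv2.imwrite('pics/w5.png',cv2.resize(cv2.convertScaleAbs(c['image'][150:250,200:320],alpha=1.4),(720,600),interpolation=cv2.INTER_CUBIC))
"
```

```text
t 4.68 bar est [ 32.5   1.5 174.3] F world [ 0.3 -0.6  0.7] Fcase x,z -0.0 0.7 grip 35.0 tilt 27.6
```

View pics/w5.png

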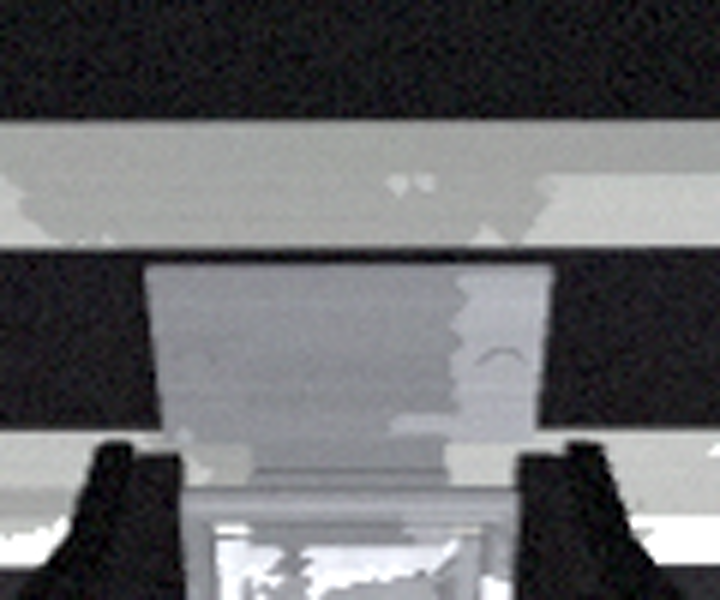

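```bash
python3 - <<'E'
from h import *
d=np.load("w5.npy",allow_pickle=True).item();o,c=d["o"],d["c"]
M=np.eye(4);M[:3,:3]=Ro.from_euler("xyz",o["tool_rot"],degrees=True).as_matrix();M[:3,3]=o["tool_pos"];M=M@np.array(c["T_tool_cam"])
def wp(p):
    q=np.linalg.inv(M)@np.r_[c2w(p),1];q=K(c)@q[:3];return (q[:2]/q[2]-[200,150])*6
for op in(5,6,7):
    k=18+op;print(op,[(n,round(wp(p)[1])) for n,p in dict(lidinner=(op,0,150),lidouter=(50+op,0,150),lidplateouter=(45+op,0,150),stopfoot=(k+13,0,157),stopTopOuter=(k+13,0,166),stopTopInner=(k+10,0,166),lipEdgeTop=(k+4,0,169),lipEdgeBot=(k+4,0,166),lipBack=(k-4,0,169)).items()])
for p in((31,1.5,174.3),(32,1.5,174.3),(33,1.5,174.3)):print(p,wp(p).round())
g=cv2.cvtColor(c["image"],6).astype(int);print("col means rows",[(r,g[r,243:273].mean().round().astype(int)) for r in range(218,246)])
E
```

```text
5 [('lidinner', 485), ('lidouter', 187), ('lidplateouter', 222), ('stopfoot', 361), ('stopTopOuter', 425), ('stopTopInner', 443), ('lipEdgeTop', 501), ('lipEdgeBot', 479), ('lipBack', 545)]
6 [('lidinner', 480), ('lidouter', 180), ('lidplateouter', 215), ('stopfoot', 354), ('stopTopOuter', 419), ('stopTopInner', 437), ('lipEdgeTop', 495), ('lipEdgeBot', 473), ('lipBack', 540)]
7 [('lidinner', 475), ('lidouter', 172), ('lidplateouter', 208), ('stopfoot', 348), ('stopTopOuter', 413), ('stopTopInner', 431), ('lipEdgeTop', 489), ('lipEdgeBot', 467), ('lipBack', 534)]
(31, 1.5, 174.3) [351. 519.]
(32, 1.5, 174.3) [351. 513.]
(33, 1.5, 174.3) [351. 507.]
col means rows [(218, np.int64(101)), (219, np.int64(108)), (220, np.int64(109)), (221, np.int64(109)), (222, np.int64(106)), (223, np.int64(101)), (224, np.int64(99)), (225, np.int64(100)), (226, np.int64(100)), (227, np.int64(99)), (228, np.int64(85)), (229, np.int64(99)), (230, np.int64(100)), (231, np.int64(88)), (232, np.int64(104)), (233, np.int64(114)), (234, np.int64(126)), (235, np.int64(116)), (236, np.int64(110)), (237, np.int64(96)), (238, np.int64(106)), (239, np.int64(103)), (240, np.int64(106)), (241, np.int64(147)), (242, np.int64(163)), (243, np.int64(156)), (244, np.int64(159)), (245, np.int64(161))]
```

Emit:
{"api": "servo_tool", "payload": {"plan": [[0.3,[-0.09,0,0.22],[0,0,0]],[0.3,[0,0,0],[0,0,0]]]}}

```text
time_s: 4.9
tool_pos: [0.5934, -0.0306, 0.1713]
tool_rot: [179.8, 27.4, 25.3]
force: [-1.3, 0.2, 0.5]
grip_width: 0.0349
```

```bash
sed -i 's/\.0049,/.0055,/' h.py; python3 -c "
from h import *
bar()"
```

```text
t 4.9 bar est [ 32.5   1.5 173.2] F world [-1.3  0.2  0.5] Fcase x,z -1.1 0.5 grip 34.9 tilt 27.4
```

Emit:
{"api": "servo_tool", "payload": {"plan": [[0.3,[-0.15,0,0.08],[0,-0.3,0]],[0.3,[0,0,0],[0,0,0]]]}}

```text
time_s: 5.07
tool_pos: [0.5927, -0.0308, 0.1716]
tool_rot: [179.8, 27.5, 25.3]
force: [-0.2, -0.6, 1.5]
grip_width: 0.0347
```

```bash
python3 -c "
from h import *
bar()"
```

```text
t 5.07 bar est [ 31.8   1.6 173.5] F world [-0.2 -0.6  1.5] Fcase x,z -0.4 1.5 grip 34.7 tilt 27.5
```

Emit:
{"api": "servo_tool", "payload": {"plan": [[0.3,[0.03,0,0.25],[0,0,0]],[0.3,[0.03,0,0.2],[0,-0.2,0]],[0.3,[0,0,0],[0,0,0]]]}}

```text
time_s: 5.32
tool_pos: [0.592, -0.0312, 0.1676]
tool_rot: [179.7, 27.6, 25.3]
force: [1.3, 1.1, 2.7]
grip_width: 0.0355
```

```bash
python3 -c "
from h import *
bar()"
```

```text
t 5.32 bar est [ 31.    1.6 169.5] F world [1.3 1.1 2.7] Fcase x,z 1.7 2.7 grip 35.5 tilt 27.6
```

Emit:
{"api": "servo_tool", "payload": {"plan": [[0.3,[0.1,0,0.2],[0,0,0]],[0.3,[0,0,0],[0,0,0]]]}}

```text
time_s: 5.48
tool_pos: [0.5916, -0.0314, 0.1652]
tool_rot: [179.7, 27.6, 25.3]
force: [2.9, 0.4, 0.7]
grip_width: 0.0351
```

```bash
python3 -c "
from h import *
bar()"
```

```text
t 5.48 bar est [ 30.6   1.5 167.1] F world [2.9 0.4 0.7] Fcase x,z 2.7 0.7 grip 35.1 tilt 27.6
```

Emit:
{"api": "servo_tool", "payload": {"plan": [[0.3,[0.16,0,0.16],[0,0,0]],[0.3,[0.14,0,0.18],[0,0,0]],[0.3,[0,0,0],[0,0,0]]]}}

```text
time_s: 5.73
tool_pos: [0.5912, -0.0316, 0.1606]
tool_rot: [179.7, 27.9, 25.3]
force: [1.9, 1.2, 2.0]
grip_width: 0.0355
```

```bash
python3 -c "
from h import *
bar()"
```

```text
t 5.73 bar est [ 30.1   1.5 162.5] F world [1.9 1.2 2. ] Fcase x,z 2.3 2.0 grip 35.5 tilt 27.9
```

Emit:
{"api": "servo_tool", "payload": {"plan": [[0.3,[0.12,0,0.16],[0,0,0]],[0.3,[0,0,0],[0,0,0]]]}}

```text
time_s: 5.9
tool_pos: [0.591, -0.0317, 0.1582]
tool_rot: [179.8, 28.0, 25.3]
force: [0.8, 0.8, 0.8]
grip_width: 0.0353
```

```bash
python3 -c "
from h import *
bar()"
```

```text
t 5.9 bar est [ 29.9   1.5 160.1] F world [0.8 0.8 0.8] Fcase x,z 1.0 0.8 grip 35.3 tilt 28.0
```

Emit:
{"api": "servo_tool", "payload": {"plan": [[0.3,[-0.25,0,0.12],[0,0,0]],[0.3,[-0.22,0,0.11],[0,0,0]],[0.3,[0,0,0],[0,0,0]]]}}

```text
time_s: 6.15
tool_pos: [0.5893, -0.0325, 0.1582]
tool_rot: [179.7, 27.4, 25.3]
force: [-0.4, -0.9, 2.4]
grip_width: 0.0354
```

```bash
python3 -c "
from h import *
bar()"
```

```text
t 6.15 bar est [ 28.    1.5 160.1] F world [-0.4 -0.9  2.4] Fcase x,z -0.7 2.4 grip 35.4 tilt 27.4
```

Emit:
{"api": "servo_tool", "payload": {"plan": [[0.3,[-0.25,0,0.12],[0,-0.3,0]],[0.3,[-0.22,0,0.1],[0,-0.2,0]],[0.3,[0,0,0],[0,0,0]]]}}

```text
time_s: 6.4
tool_pos: [0.5868, -0.0336, 0.1581]
tool_rot: [179.6, 27.6, 25.4]
force: [-0.0, 0.6, 2.1]
grip_width: 0.035
```

```bash
python3 -c "
from h import *
bar()"
```

```text
t 6.4 bar est [ 25.3   1.5 160. ] F world [-0.   0.6  2.1] Fcase x,z 0.2 2.1 grip 35.0 tilt 27.6
```

Emit:
{"api": "servo_tool", "payload": {"plan": [[0.3,[-0.2,0,0.1],[0,-0.2,0]],[0.3,[0,0,0],[0,0,0]]]}}

```text
time_s: 6.57
tool_pos: [0.5861, -0.034, 0.1581]
tool_rot: [179.6, 27.6, 25.4]
force: [1.2, 0.5, 2.5]
grip_width: 0.0349
```

```bash
python3 -c "
from h import *
bar()"
```

```text
t 6.57 bar est [ 24.5   1.6 160. ] F world [1.2 0.5 2.5] Fcase x,z 1.3 2.5 grip 34.9 tilt 27.6
```

Emit:
{"api": "servo_tool", "payload": {"plan": [[0.3,[-0.18,0,0.07],[0,0,0]],[0.3,[-0.1,0,0.04],[0,-0.2,0]],[0.3,[0,0,0],[0,0,0]]]}}

```text
time_s: 6.82
tool_pos: [0.5861, -0.034, 0.1581]
tool_rot: [179.5, 27.3, 25.5]
force: [1.5, 0.7, 2.0]
grip_width: 0.0352
```

```bash
python3 -c "
from h import *
bar()"
```

```text
t 6.82 bar est [ 24.4   1.5 160.1] F world [1.5 0.7 2. ] Fcase x,z 1.6 2.0 grip 35.2 tilt 27.3
```

Emit:
{"api": "servo_tool", "payload": {"plan": [[0.3,[-0.35,0,0.17],[0,-0.3,0]],[0.3,[-0.35,0,0.17],[0,-0.2,0]]]}}

```text
time_s: 6.98
tool_pos: [0.5854, -0.0343, 0.1581]
tool_rot: [179.4, 26.8, 25.7]
force: [13.2, 4.6, 1.0]
grip_width: 0.0351
```

```bash
python3 -c "
from h import *
bar()"
```

```text
t 6.98 bar est [ 23.7   1.6 160.1] F world [13.2  4.6  1. ] Fcase x,z 13.9 1.0 grip 35.1 tilt 26.8
```

Emit:
{"api": "servo_tool", "payload": {"plan": [[0.3,[0.05,0,0],[0,0,0]],[0.3,[0,0,0],[0,0,0]],[0.8,[0,0,0],[0,0,0]],[0.8,[0,0,0],[0,0,0]],[0.8,[0,0,0],[0,0,0]],[0.8,[0,0,0],[0,0,0]],[0.8,[0,0,0],[0,0,0]]]}}

```text
time_s: 7.57
tool_pos: [0.5815, -0.0362, 0.1566]
tool_rot: [179.5, 27.5, 25.6]
force: [-0.1, 0.6, 0.2]
grip_width: 0.0605
```

```bash
python3 -c "
from h import *
bar()"
```

```text
t 7.57 bar est [ 19.3   1.5 158.5] F world [-0.1  0.6  0.2] Fcase x,z 0.2 0.2 grip 60.5 tilt 27.5
```

Emit:
{"api": "servo_tool", "payload": {"plan": [[0.8,[0,0,-1.5],[0,0,0]],[0.8,[0,0,-3],[0,0,0]],[0.8,[0,0,-3],[0,0,0]],[0.8,[0,0,-3],[0,0,0]],[0.8,[0,0,0],[0,0,0]]]}}

```text
time_s: 7.98
tool_pos: [0.6223, -0.0158, 0.2499]
tool_rot: [179.8, 28.2, 25.5]
force: [0.3, -0.2, 0.6]
grip_width: 0.0694
```

```bash
python3 - <<'E'
from h import *
o=env.get_obs();c=env.read_camera("wrist");bar()
np.save("w6.npy",dict(o=o,c=c),allow_pickle=True)
cv2.imwrite("pics/w6.png",cv2.resize(cv2.convertScaleAbs(c["image"][130:250,190:350],alpha=1.3),(800,600),interpolation=cv2.INTER_CUBIC))
E
```

```text
t 8.03 bar est [ 63.7   2.5 249.5] F world [1.1 0.1 0. ] Fcase x,z 1.1 0.0 grip 69.7 tilt 28.3
```

View pics/w6.png

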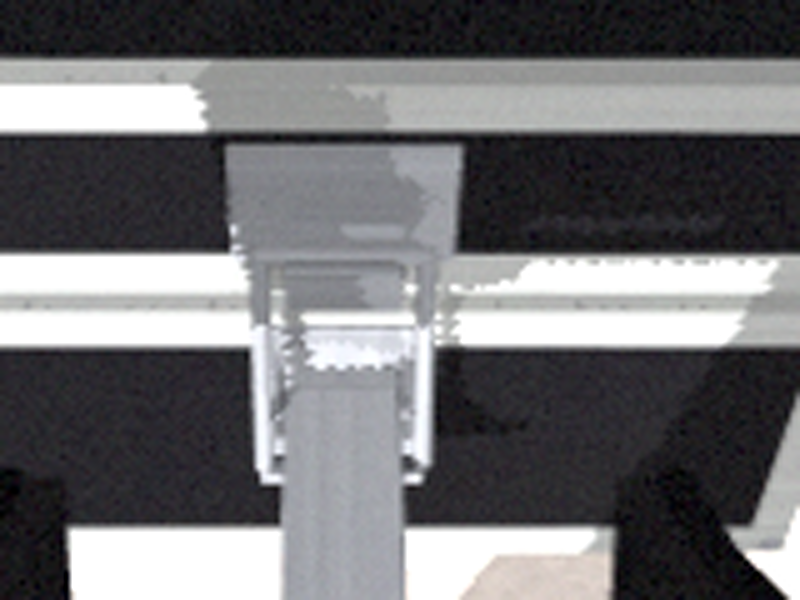

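```bash
python3 - <<'E'
from h import *
d=np.load("w6.npy",allow_pickle=True).item();o,c=d["o"],d["c"]
M=np.eye(4);M[:3,:3]=Ro.from_euler("xyz",o["tool_rot"],degrees=True).as_matrix();M[:3,3]=o["tool_pos"];M=M@np.array(c["T_tool_cam"])
def wp(p):
    q=np.linalg.inv(M)@np.r_[c2w(p),1];q=K(c)@q[:3];return (q[:2]/q[2]-[190,130])*5
for op in(5,6):
    k=18+op;print(op,[(n,round(wp(p)[1])) for n,p in dict(main=(0,0,150),lidinner=(op,0,150),seatbar=(k,0,161),seatlow=(k,0,159),slotbar=(k+7,0,159),bar_on_lip=(k+2,0,171),bar_on_stop=(k+11,0,168),stopTopOuter=(k+13,0,166),stopTopInner=(k+10,0,166),lipEdgeTop=(k+4,0,169),lipEdgeBot=(k+4,0,166),lipBack=(k-4,0,169)).items()])
E
```

```text
5 [('main', 308), ('lidinner', 291), ('seatbar', 263), ('seatlow', 256), ('slotbar', 229), ('bar_on_lip', 293), ('bar_on_stop', 246), ('stopTopOuter', 230), ('stopTopInner', 242), ('lipEdgeTop', 277), ('lipEdgeBot', 266), ('lipBack', 308)]
6 [('main', 308), ('lidinner', 287), ('seatbar', 260), ('seatlow', 252), ('slotbar', 225), ('bar_on_lip', 289), ('bar_on_stop', 241), ('stopTopOuter', 226), ('stopTopInner', 238), ('lipEdgeTop', 274), ('lipEdgeBot', 262), ('lipBack', 305)]
```

The picture puts the bar at v≈256, just above the lip's lower edge at v≈265. That fits the seat under the lip (predicted 252–263) and rules out the lip (289) and the stop (241). Now I'll shut the fingers and work out the push path for the lever.

```bash
cat >> h.py <<'E'
def tcp(L,r=46,t=28):
    t=np.radians(t);xp=np.array([np.cos(t),-np.sin(t)]);N=np.array([np.sin(L),np.cos(L)]);d=np.array([-np.cos(L),np.sin(L)])
    P=np.array([-16,163])+r*d+3*N;s=1 if N@xp>0 else -1
    return P+s*9.5*xp
def lev():
    o=env.get_obs();p=w2c(o["tool_pos"]);f=o["force"];print("t",round(o["time_s"],2),"TCP",p.round(1),"F",f.round(1),"tilt",o["tool_rot"].round(1))
E
python3 - <<'E'
from h import *
for L in(1.5,1.25,1,.75,.55):print(L,tcp(L).round(1))
for L in(.4,.2,0):print(L,tcp(L,41.5).round(1))
p=tcp(1.5);need([p[0]+10,1.5,p[1]+2],28)
E
```

```text
1.5 [ -7.9 204.6]
1.25 [-19.3 203.1]
1 [-29.9 198.9]
0.75 [-39.2 192.1]
0.55 [-45.3 185.1]
0.4 [-61.4 186.4]
0.2 [-64.5 178.6]
0 [-65.9 170.5]
t 8.03 TCPcase [ 56.5   2.9 247.7] F [1.1 0.1 0. ] grip 69.7
shift cm, now axes [-2.84  0.08  6.2 ] final axes [-2.87  0.14  6.18] turn [0.39 0.34 0.36]
```

Emit:
{"api": "servo_tool", "payload": {"plan": [[0,[0,0,0],[0,0,0]],[0,[0,0,0],[0,0,0]],[0,[-0.5,0,1.2],[0,0,0]],[0,[-0.6,0,1.5],[0,0,0]],[0,[-0.8,0,1.7],[0,0,0]],[0,[-0.8,0.1,1.6],[0,0,0]],[0,[0,0,0],[0,0,0]],[0,[0,0,0],[0,0,0]]]}}

```text
time_s: 8.7
tool_pos: [0.5661, -0.0431, 0.1982]
tool_rot: [-179.9, 29.2, 25.5]
force: [-0.0, -0.3, 0.3]
grip_width: 0.0245
```

```bash
python3 -c "
from h import *
lev();p=tcp(1.0);need([p[0],1,p[1]],28)"
```

```text
t 8.7 TCP [ -4.7   2.2 198.2] F [-0.  -0.3  0.3] tilt [-179.9   29.2   25.5]
t 8.7 TCPcase [ -4.7   2.2 198.2] F [-0.  -0.3  0.3] grip 24.5
shift cm, now axes [-2.24  0.1   1.18] final axes [-2.26  0.12  1.13] turn [0.1  1.2  0.39]
```

Emit:
{"api": "servo_tool", "payload": {"plan": [[0.6,[0,0,0],[0,0,0]],[0.6,[0,0,0],[0,0,0]],[0.6,[1.0,0,-0.8],[0,0,0]],[0.6,[1.0,0,-0.8],[0,0,0]],[0,[0,0,0],[0,0,0]],[0,[0,0,0],[0,0,0]],[0,[0,0,0],[0,0,0]],[0,[0,0,0],[0,0,0]],[0,[0,0,0],[0,0,0]],[0,[0,0,0],[0,0,0]],[0,[0,0,0],[0,0,0]]]}}

```text
time_s: 9.62
tool_pos: [0.5913, -0.0309, 0.2036]
tool_rot: [-179.9, 29.1, 25.6]
force: [0.3, 0.2, -0.6]
grip_width: 0.0121
```

```bash
python3 -c "
from h import *
lev();p=tcp(1.5);need([p[0]+6,1,p[1]],28);c=env.read_camera('wrist')
cv2.imwrite('pics/w7.png',cv2.resize(cv2.convertScaleAbs(c['image'][130:290,150:350],alpha=1.3),(750,600),interpolation=cv2.INTER_CUBIC))"
```

```text
t 9.62 TCP [ 23.3   2.6 203.6] F [ 0.3  0.2 -0.6] tilt [-179.9   29.1   25.6]
t 9.62 TCPcase [ 23.3   2.6 203.6] F [ 0.3  0.2 -0.6] grip 12.1
shift cm, now axes [-2.25  0.14  1.13] final axes [-2.27  0.16  1.09] turn [0.13 1.11 0.43]
```

Emit:
{"api": "servo_tool", "payload": {"plan": [[0,[0,0,0],[0,0,0]],[0,[-0.7,0.05,0.3],[0,0.3,0]],[0,[-0.7,0.05,0.3],[0,0.3,0]],[0,[-0.7,0,0.3],[0,0.3,0]],[0,[0,0,0],[0,0,0]]]}}

```text
time_s: 10.08
tool_pos: [0.5699, -0.0424, 0.2057]
tool_rot: [-179.9, 28.2, 25.6]
force: [-0.0, 0.1, 1.0]
grip_width: 0.0004
```

```bash
python3 -c "
from h import *
lev();p=tcp(1.25);need([p[0],1,p[1]],28)"
```

```text
t 10.08 TCP [ -1.    1.2 205.7] F [-0.   0.1  1. ] tilt [-179.9   28.2   25.6]
t 10.08 TCPcase [ -1.    1.2 205.7] F [-0.   0.1  1. ] grip 0.4
shift cm, now axes [-1.49  0.01  1.09] final axes [-1.49  0.02  1.08] turn [0.12 0.18 0.42]
```

Fingers are shut and not yet touching the lever. I'll push gently along the arc to L≈1.25.

Emit:
{"api": "servo_tool", "payload": {"plan": [[0,[-0.4,0,0.25],[0,0,0]],[0,[-0.4,0,0.25],[0,0,0]],[0,[-0.4,0,0.3],[0,0,0]],[0,[-0.4,0,0.3],[0,0,0]]]}}

```text
time_s: 10.42
tool_pos: [0.5541, -0.0496, 0.2039]
tool_rot: [-180.0, 27.7, 25.7]
force: [3.7, 0.7, 0.3]
grip_width: 0.0003
```

```bash
python3 -c "
from h import *
lev();p=tcp(1.0);need([p[0],1,p[1]],28)"
```

```text
t 10.42 TCP [-18.3   1.4 203.9] F [3.7 0.7 0.3] tilt [-180.    27.7   25.7]
t 10.42 TCPcase [-18.3   1.4 203.9] F [3.7 0.7 0.3] grip 0.3
shift cm, now axes [-0.8   0.03  0.98] final axes [-0.79  0.04  0.99] turn [ 0.22 -0.29  0.51]
```

Emit:
{"api": "servo_tool", "payload": {"plan": [[0,[-0.35,0,0.45],[0,0,0.2]],[0,[-0.35,0,0.45],[0,0,0.2]],[0,[-0.35,0,0.55],[0,0,0]],[0,[-0.3,0,0.55],[0,0,0]]]}}

```text
time_s: 10.75
tool_pos: [0.5349, -0.0588, 0.1926]
tool_rot: [179.7, 27.4, 25.2]
force: [2.8, 0.3, 0.7]
grip_width: 0.0007
```

```bash
python3 -c "
from h import *
lev();p=tcp(.75);need([p[0],1,p[1]],28)"
```

```text
t 10.75 TCP [-39.6   1.3 192.6] F [2.8 0.3 0.7] tilt [179.7  27.4  25.2]
t 10.75 TCPcase [-39.6   1.3 192.6] F [2.8 0.3 0.7] grip 0.7
shift cm, now axes [0.06 0.03 0.03] final axes [0.06 0.03 0.03] turn [ 0.33 -0.58  0.1 ]
```

Emit:
{"api": "servo_tool", "payload": {"plan": [[0,[-0.27,0,0.4],[0,-0.1,0]],[0,[-0.27,0,0.4],[0,-0.1,0]],[0,[-0.27,0,0.4],[0,-0.1,0]]]}}

```text
time_s: 11.0
tool_pos: [0.5205, -0.0653, 0.1843]
tool_rot: [179.8, 27.9, 25.2]
force: [1.7, -0.7, 1.1]
grip_width: 0.0006
```

```bash
python3 -c "
from h import *
lev();need([-60,1,182],28)"
```

```text
t 11.0 TCP [-55.4   1.5 184.3] F [ 1.7 -0.7  1.1] tilt [179.8  27.9  25.2]
t 11.0 TCPcase [-55.4   1.5 184.3] F [ 1.7 -0.7  1.1] grip 0.6
shift cm, now axes [-0.3   0.05  0.41] final axes [-0.3   0.05  0.41] turn [ 0.26 -0.07  0.09]
```

Emit:
{"api": "servo_tool", "payload": {"plan": [[0,[-0.1,0,0.4],[0,0,0]],[0,[-0.1,0,0.45],[0,0,0]],[0,[0.05,0,0.45],[0,0,0]],[0,[0.1,0,0.4],[0,0,0]]]}}

```text
time_s: 11.33
tool_pos: [0.5104, -0.0704, 0.1695]
tool_rot: [179.8, 28.1, 25.1]
force: [5.6, 4.9, 29.5]
grip_width: 0.0006
```

```bash
python3 -c "
from h import *
lev();need([-66,1,170],28)"
```

```text
t 11.33 TCP [-66.7   1.1 169.5] F [ 5.6  4.9 29.5] tilt [179.8  28.1  25.1]
t 11.33 TCPcase [-66.7   1.1 169.5] F [ 5.6  4.9 29.5] grip 0.6
shift cm, now axes [ 0.04  0.01 -0.08] final axes [ 0.04  0.01 -0.08] turn [0.22 0.13 0.01]
```

Emit:
{"api": "servo_tool", "payload": {"plan": [[0,[0,0,-1.0],[0,0,0]],[0,[0,0,-2.5],[0,0,0]],[0,[0.5,0,-3.0],[0,0,0]],[0,[0.5,0,-3.0],[0,0,0]],[0,[0.5,0,-3.0],[0,0,0]],[0,[0.5,0,-3.0],[0,0,0]],[0,[0,0,0],[0,0,0]]]}}

```text
time_s: 11.92
tool_pos: [0.5919, -0.0317, 0.299]
tool_rot: [180.0, 28.8, 25.0]
force: [-0.8, 0.6, 0.5]
grip_width: 0.0005
```

```bash
python3 - <<'E'
from h import *
o=env.get_obs();c=env.read_camera("wrist");lev()
M=np.eye(4);M[:3,:3]=Ro.from_euler("xyz",o["tool_rot"],degrees=True).as_matrix();M[:3,3]=o["tool_pos"];M=M@np.array(c["T_tool_cam"])
def wp(p):
    q=np.linalg.inv(M)@np.r_[c2w(p),1];q=K(c)@q[:3];return q[:2]/q[2]
for n,p in dict(main=(0,0,150),seat=(18,0,160),lipedge=(22,0,166),levertip=(-81,0,170),leverflat=(-72,0,166),main85=(-85,0,150),lidout=(50,0,150)).items():print(n,wp(p).round())
a=wp((0,0,155)).astype(int);x=max(a[0]-80,0);y=max(a[1]-60,0);print(x,y)
cv2.imwrite("pics/w8.png",cv2.resize(cv2.convertScaleAbs(c["image"][y:y+120,x:x+160],alpha=1.3),(800,600),interpolation=cv2.INTER_CUBIC))
E
```

```text
t 11.97 TCP [ 22.    1.4 297.1] F [0.2 0.6 0. ] tilt [180.   28.9  25. ]
main [259. 135.]
seat [259. 126.]
lipedge [259. 126.]
levertip [259. 200.]
leverflat [259. 193.]
main85 [259. 191.]
lidout [259.  90.]
179 77
```

View pics/w8.png

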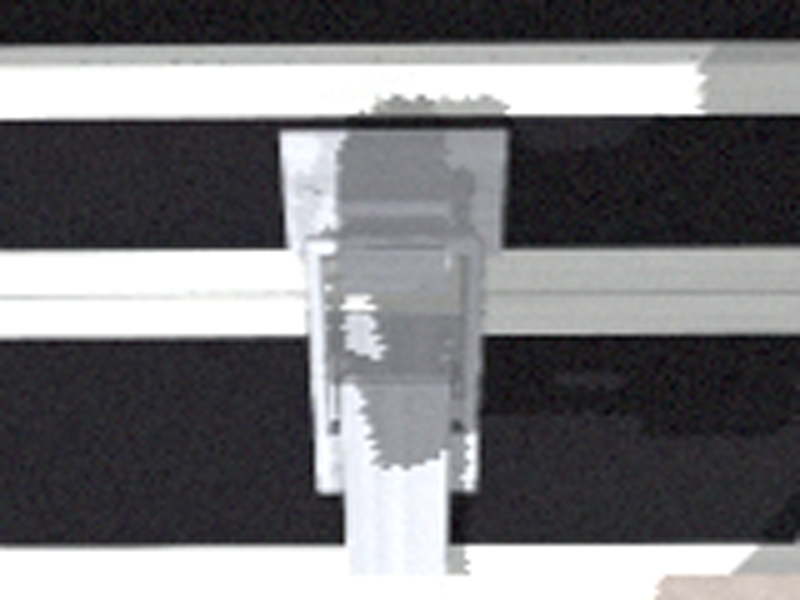

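```bash
python3 -c "
from h import *
env.sign_off()"
```

```text
the job is handed in; nothing more can be done
```

The latch is fastened and the job is handed in at about 12 s of the 61 s allowed. I gripped the loop by its bar ends, lowered it into the slot and drew it back under the lip. After letting go, I pushed the lever down flat with shut fingers and withdrew.

**Last checks:**
- **Lid and bar:** the closing picture shows the seam closed to a hairline. The bar is at its seat just under the lip.
- **Lever:** it is lying flat by itself, with the robot clear and reading almost no force.

**Close to the limits:**
- **Drawing back:** the pull on the loop peaked at about 14 N against the 15 N limit.
- **Pressing the lever:** the last press read 29.5 N downward. With the sideways parts that is about 30.4 N in total, and sensor noise is about 1 N. It may therefore have slightly exceeded the 30 N limit for a moment, and the readings only cover the end of each move.

**Slip:** while first shutting the fingers after letting the loop go, I came in too far and they closed lightly on the lever's edges. I opened them, backed off and carried on. The force on the next push, and the final picture, showed the hook still holding.

I touched nothing else that I know of, but I did not photograph the other objects again at the end.

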